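Check two parts crates underneath and dispatch the stamped one

ROBOT

A 6-joint arm with a two-finger parallel gripper is mounted at the origin on a cart in front of the work surface, level with it; the furniture and walls round the work are solid. World frame = base frame: x ahead of the robot, y to its left, z up, the work surface at z = 0. Lengths are in m, angles in rad, forces in N, time in s.
With the tool pointing down it reaches from about 0.35 to 0.775 m from the base axis. Payload 5.5 kg.
Tool frame: the origin (TCP) lies at the very end of the fingers, on their centre line; the grasp point (between the pads) lies 19 mm behind it; z points along the fingers, y is the line along which they close (so a half turn about z gives the same grasp; the last joint's range is limited). The gripper opens to 85 mm and grips with 20 to 120 N. Pads are 22 mm wide; open, the fingers measure 114 mm over their backs; the gripper's body (76 mm by 85 mm) begins 54 mm behind the grasp point. The pads swing forward as they close: fully open they stand 13 mm farther back than shut.
Start: joints at [1.206, 0.313, 0.046, 1.304, 0, 1.431], TCP at [0.128, 0.561, 0.231] pointing down, gripper open.
Joint ranges: [-2.76, 2.76], [-0.86, 1.69], [-1.03, 1.26], [-2.2, 2.34], [-1.47, 1.5], [-3.14, 3.14]. Speed limits (rad/s): [2.57, 2.57, 3.14, 3.14, 3.14, 3.14].

INTERFACE

Orientations are given as a unit quaternion [w, x, y, z].
In Python, from workcell import env, cams, ticket, spotter gives the robot as it stands.
- The arm moves only by the tool jog_arm, never from a script. Its argument "increments" is a list that holds one entry, the list of rows, each a list of 7 numbers: the shift along the tool's x, y, z in units of 0.25 m (1.0 is 0.25 m), then the turn, a rotation vector about the tool's x, y, z in units of 180 degrees (1.0 is 180 degrees), then the closure in counts, from 0 (fully open) to 255 (shut). A call has 1 to 20 rows; each row shifts and turns the commanded pose from where the row before left it, along the tool's axes as they then stand; what a row does not reach is not made up. A row lasts 1/10 s, in which the tool goes at most 50 mm and 8.59 degrees, less where a joint would pass 70% of its speed; a pose out of reach is approached as far as the arm can. A call with a number of a shift or a turn outside -1 to 1 is refused whole. A call with a gripper value outside its range is refused whole. The fingers move at their own pace and stop on an object; "force" is the grip in N (left out, the last holds). Time passes only in rows, so rows that do not move let the fingers close. It gives the time, the measured TCP pose, the force, the opening and the grip force at its end, in the units of the state.
- env.get_state(): the state, without advancing time (a new reading comes with each control period).
- cams.read_camera(name): name is "scene" or "top" or "wrist"; returns a dict with "pixels" (420x560x3 uint8, red, green, blue), "fx", "fy", "cx", "cy" (pixels), "k1" (the pictures are not rectified: a ray, as slopes to the right and down, at radius r is drawn at 1 + k1 r^2 times it, then the intrinsics apply), "xyz" and "attitude" of the camera in the world; the wrist camera has in their place "mount" (4x4, takes a point from camera to tool coordinates, whose origin is the TCP and whose axes are the flange's). Camera axes: x right, y down, z forward; pixel columns grow to the right and rows downward; lengths in m; the calibration is good to about 2 mm. A picture is of the moment at which its call begins: read the wrist's pose just before it. There is no depth.
- ticket.hand_in(): hands the job in; it is judged then, once.
Trained networks look in the newest picture that a camera, given by its name, has taken for a name from the list of things; names that differ only in an ending like _2 or _b are one class to them, and where a whole thing is asked for, a point or a joint stands for the part that bears it (a point fixed in the world has none). Each returns a list of dicts, best first, with "conf" (0 to 1); they miss things now and then, are a little off and sometimes report something else, mostly with a low value. They report only what shows in the picture. A call takes as long as a camera call.
- spotter.find_in(target, camera): "uv" ([column, row] in pixels, amid what is visible of it).
- spotter.cut_out(target, camera): "region" (420x560 bool, what is visible of it) and "uv" ([column, row] in pixels, amid what is visible of it).
- spotter.landmark_of(target, camera): "uv" ([column, row] in pixels: a listed point, or the origin of a listed thing).
The state is a dict: "clock": time; "joint_pos": joint angles; "qvel": joint speeds; "tau": joint torques, N m; "tcp_pos": TCP position; "orientation": TCP orientation; "wrist_force": force on the tool from outside, world axes, zero at the start; "ft_torque": the same for the moment, N m; "finger_gap": finger opening in m; "grip_force": force on a finger pad.
Only numpy, scipy, OpenCV 4.12 (cv2) and the standard library are available. Lean on these libraries where they do the work, as an engineer would, in place of code of your own. Each camera call takes 0.05 s, during which the arm holds its last target. There are 200 camera calls.

TASK

One of the two blue parts crates has an orange stamp underneath. First tip both crates over to your left, pushing them near the top with your fingertips, so that each lies on its side with its underside facing right; then push the stamped one, still lying, across the worktop into the dispatch lane between the two yellow lines. Grasp and lift nothing, keep the unstamped crate out of the lane, and leave the other things on the worktop alone.

Things in the scene. Friction and masses are not known exactly. Their poses are not given: they have to be found in the camera images.
- crate_a: blue plastic parts crate with a closed grey lid, one rigid box of 76 (x) x 110 (y) x 105 mm high, 0.2 to 0.4 kg. Origin at the centre of its underside, z towards the lid; it starts upright, its x axis pointing to the robot's left (world y) within 0.2 rad. The two crates look alike except underneath
- crate_b: blue plastic parts crate with a closed grey lid, one rigid box of 76 (x) x 110 (y) x 105 mm high, 0.2 to 0.4 kg. Origin at the centre of its underside, z towards the lid; it starts upright, its x axis pointing to the robot's left (world y) within 0.2 rad. Pushed along its x at 75 mm height or more it tips over its bottom edge and falls by itself past some 36 degrees; pushed low it slides
- mid_a (a point): centre of crate_a, half-way up (52 mm above its underside) and in the middle of its depth and width; its axes are the crate's
- mid_b (a point): centre of crate_b, likewise
- stamp (a point): centre of the orange stamp (a ring 70 mm across with a solid dot of 44 mm inside) in the middle of the underside of one of the two crates; the other crate's underside is plain. Out of sight while the crate stands
- right_mark (a point): a fixed point on the worktop to the right of both crates (unmarked); it only tells which way is right, nothing is done there
- lane: the dispatch lane on the worktop, between the two crates: two flat yellow lines 220 mm long, 15 mm wide, 160 mm apart (inner edges), an arrow head painted between them. Origin in its middle on the surface; x along the lines (away from the robot), y across. Flat paint, nothing to bump into
- tape_roll: brown roll of packing tape, 108 mm across, 48 mm high, on the far left; bystander. Origin at its underside
- label_box: small cream carton 62 x 92 x 35 mm in front of the lane, near the robot; bystander. Origin at its underside
- tally_counter: silver hand tally counter, 45 x 54 x 24 mm, on the far right; bystander. Origin at its underside
- spring_clamp: black spring clamp with orange tips, 44 x 103 x 20 mm, on the right; bystander. Origin at its underside
- staple_box: small blue carton 44 x 74 x 31 mm, on the left; bystander. Origin at its underside

How it is judged:
By the outcome, as a careful person would: the job done as asked, in the order asked, and still so for the second after the job is handed in, with the robot touching nothing.
It also fails if it takes over 64 s, if anything falls off the work surface, if the arm or the gripper's body presses on something with over 40 N, if the wrist force passes 120 N, or if a joint passes its speed limit or range.

## Working session

There is one attempt and no reset: what is moved stays moved. The work goes in short steps, Python scripts to look and compute and a tool call to move; the robot and the scene stay as the last step left them, time stands still between calls to the robot, and variables do not carry over. Pictures are saved under pics/ and viewed, at most 10 in all, crops included, and the job is handed in when it is done.

Besides the shell and the picture viewer there is one more tool, called in YAML: its name, and indented under it one key for each argument. jog_arm: Moves the arm, as the interface text tells. Shifts and turns lie within -1 to 1; 1 stands for 0.25 m of shift or 180 degrees of turn. Its arguments: {"type":"object","properties":{"increments":{"type":"array"},"force":{"type":"number"}},"required":["increments"]}

```bash
mkdir -p pics; cat > h.py <<'E'
import numpy as np, cv2
from scipy.spatial.transform import Rotation as R
from workcell import env, cams, ticket, spotter
def rot(a):
    a=np.array(a,float)
    return a if a.shape==(3,3) else R.from_quat(a[[1,2,3,0]]).as_matrix()
def ray(c,uv):
    d=np.array([(uv[0]-c['cx'])/c['fx'],(uv[1]-c['cy'])/c['fy']]);s=d.copy()
    for _ in range(20): s=d/(1+c['k1']*(s@s))
    return rot(c['attitude'])@np.array([s[0],s[1],1.])
def at(c,uv,z):
    d=ray(c,uv);p=np.array(c['xyz'],float);return p+d*(z-p[2])/d[2]
def px(c,P):
    q=rot(c['attitude']).T@(np.array(P,float)-np.array(c['xyz']));s=q[:2]/q[2];s=s*(1+c['k1']*(s@s))
    return [s[0]*c['fx']+c['cx'],s[1]*c['fy']+c['cy']]
def save(c,n): cv2.imwrite('pics/'+n,c['pixels'][:,:,::-1])
E
cat > a.py <<'E'
from h import *
np.set_printoptions(precision=3,suppress=True)
for cam in ['top','scene']:
    c=cams.read_camera(cam); save(c,cam+'0.png'); print(cam,c['xyz'],c['attitude'])
    for n,z in [('mid_a',.052),('crate_a',0),('lane',0),('tape_roll',0),('label_box',0),('tally_counter',0),('spring_clamp',0),('staple_box',0)]:
        for d in spotter.landmark_of(n,cam)[:3]: print(n,round(d['conf'],2),np.round(d['uv']),at(c,d['uv'],z))
s=env.get_state(); print(s)
E
python3 a.py
```

```text
top [0.171 0.004 1.761] [-0.061  0.712 -0.696  0.063]
mid_a 0.93 [215. 197.] [0.522 0.251 0.052]
mid_a 0.93 [374. 202.] [ 0.517 -0.33   0.052]
crate_a 0.73 [370. 204.] [ 0.523 -0.327  0.   ]
crate_a 0.56 [220. 200.] [0.522 0.238 0.   ]
crate_a 0.43 [122. 199.] [0.519 0.603 0.   ]
lane 0.89 [282. 204.] [0.514 0.007 0.   ]
tape_roll 0.73 [370. 206.] [ 0.515 -0.326  0.   ]
tape_roll 0.55 [125. 198.] [0.521 0.594 0.   ]
tape_roll 0.45 [217. 198.] [0.531 0.249 0.   ]
label_box 0.75 [286. 245.] [ 0.358 -0.014  0.   ]
tally_counter 0.46 [441. 196.] [ 0.557 -0.59   0.   ]
spring_clamp 0.81 [429. 241.] [ 0.386 -0.542  0.   ]
staple_box 0.79 [136. 228.] [0.411 0.543 0.   ]
scene [ 0.823 -0.797  1.616] [-0.254  0.945  0.198 -0.053]
mid_a 0.85 [316. 173.] [0.52  0.233 0.052]
mid_a 0.55 [252. 303.] [ 0.519 -0.333  0.052]
mid_a 0.2 [189. 352.] [ 0.404 -0.565  0.052]
crate_a 0.72 [254. 308.] [ 0.521 -0.333  0.   ]
crate_a 0.65 [314. 181.] [0.519 0.231 0.   ]
lane 0.8 [292. 223.] [0.51  0.024 0.   ]
tape_roll 0.77 [345. 120.] [0.524 0.573 0.   ]
label_box 0.8 [252. 217.] [ 0.364 -0.012 -0.   ]
tally_counter 0.67 [231. 386.] [ 0.567 -0.601  0.   ]
spring_clamp 0.85 [191. 350.] [ 0.395 -0.55   0.   ]
spring_clamp 0.31 [231. 387.] [ 0.567 -0.603  0.   ]
staple_box 0.49 [316. 114.] [0.399 0.549 0.   ]
staple_box 0.22 [295. 223.] [0.521 0.027 0.   ]
staple_box 0.19 [254. 212.] [0.363 0.008 0.   ]
{'clock': 0.9, 'joint_pos': array([ 1.206,  0.313,  0.046,  1.304, -0.   ,  1.431]), 'qvel': array([ 0.   ,  0.001, -0.   ,  0.001,  0.001, -0.001]), 'tau': array([ -0.001, -48.045,  29.881,   0.   ,  -0.   ,   0.   ]), 'tcp_pos': array([0.128, 0.561, 0.231]), 'orientation': array([0.   , 0.112, 0.994, 0.   ]), 'wrist_force': array([ 0.033,  0.017, -0.6  ]), 'ft_torque': array([-0.091, -0.036, -0.024]), 'grip_force': 0.0, 'finger_gap': 0.08535530131222353}
```

```bash
python3 - <<'E'
import cv2,numpy as np
a=cv2.imread('pics/top0.png')[150:290,90:470];b=cv2.imread('pics/scene0.png')[80:410,150:390]
cv2.imwrite('pics/t1.png',cv2.resize(a,None,fx=2.1,fy=2.1,interpolation=2));cv2.imwrite('pics/s1.png',cv2.resize(b,None,fx=1.8,fy=1.8,interpolation=2))
E
```

```text
(no output)
```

View pics/t1.png

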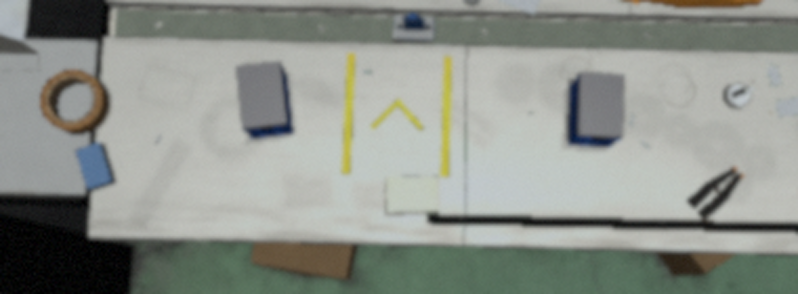

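View pics/s1.png

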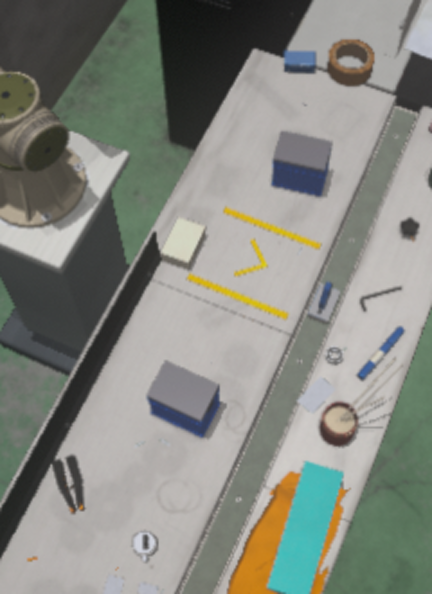

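Top view: the left lid spans about (237–290, 62–135) in the crop and the right lid (577–624, 72–138). The lane lines are at columns 347 and 446, and a black rail runs on the near right. The scene view agrees, so I'll fit the lids next.

```bash
cat > lids.py <<'E'
from h import *
np.set_printoptions(precision=3,suppress=True)
def lids(cs):
  for cam,c in cs.items():
    im=c['pixels'].astype(int)
    for d in spotter.cut_out('crate_a',cam)[:2]:
        m=cv2.dilate(d['region'].astype(np.uint8),np.ones((5,5)))>0
        r,g,b=im[...,0],im[...,1],im[...,2]
        grey=m&(abs(r-b)<30)&(r>90)&(r<175)
        n,l,st,ce=cv2.connectedComponentsWithStats(grey.astype(np.uint8))
        k=1+np.argmax(st[1:,4]); ys,xs=np.where(l==k)
        P=np.array([at(c,(x,y),.105)[:2] for x,y in zip(xs,ys)],np.float32)
        q=cv2.minAreaRect(P*1000); print(cam,round(d['conf'],2),len(xs),q)
if __name__=='__main__':
  cs={}
  for n in ['top','scene']: cs[n]=cams.read_camera(n)
  lids(cs)
  c=cs['top']
  for uv in [(353,55),(345,172),(447,57),(446,176)]: print('line',at(c,(90+uv[0]/2.1,150+uv[1]/2.1),0))
  for uv in [(430,218),(798,227),(103,38),(90,238),(388,178),(437,212),(42,100),(97,188)]: print(at(c,(90+uv[0]/2.1,150+uv[1]/2.1),0))
E
python3 lids.py
```

```text
top 0.76 899 ((509.59674072265625, -320.2839660644531), (112.98552703857422, 140.9675750732422), 89.70594787597656)
top 0.68 847 ((513.0139770507812, 240.9218292236328), (142.41676330566406, 96.6953125), 7.9388227462768555)
scene 0.84 940 ((527.4661254882812, -345.9690246582031), (112.46688842773438, 135.8233184814453), 88.87088012695312)
scene 0.55 679 ((528.9912719726562, 211.85484313964844), (128.6728973388672, 162.15147399902344), 11.132865905761719)
line [0.619 0.098 0.   ]
line [0.405 0.106 0.   ]
line [ 0.619 -0.072  0.   ]
line [ 0.402 -0.073  0.   ]
[ 0.327 -0.046  0.   ]
[ 0.327 -0.688  0.   ]
[0.639 0.549 0.   ]
[0.28  0.545 0.   ]
[0.396 0.029 0.   ]
[ 0.338 -0.058  0.   ]
[0.522 0.648 0.   ]
[0.367 0.54  0.   ]
```

```bash
python3 - <<'E'
from h import *
np.set_printoptions(precision=3,suppress=True)
c=cams.read_camera('top')
im=c['pixels']
b=im.astype(int)
grey=((abs(b[...,0]-b[...,2])<22)&(b[...,1]>100)&(b[...,1]<165)).astype(np.uint8)
n,l,st,ce=cv2.connectedComponentsWithStats(grey)
for k in range(1,n):
    if 400<st[k,4]<1500 and 180<ce[k][0]<400 and 160<ce[k][1]<230:
        ys,xs=np.where(l==k);P=np.array([at(c,(x,y),.105)[:2] for x,y in zip(xs,ys)])
        C=np.cov(P.T);w,v=np.linalg.eigh(C);print(st[k,4],P.mean(0),np.sqrt(12*w),np.degrees(np.arctan2(v[1,1],v[0,1])))
for Q in [[(237,66),(282,62),(290,128),(246,134)],[(580,72),(624,75),(621,138),(577,135)]]:
    P=np.array([at(c,(90+u/2.1,150+v/2.1),.105)[:2] for u,v in Q]);print(P,P.mean(0))
a=im[165:230,190:400][:,:,::-1];cv2.imwrite('pics/t2.png',cv2.resize(a,None,fx=3.8,fy=3.8,interpolation=0))
E
```

```text
749 [0.519 0.245] [0.086 0.125] -169.57382297166612
768 [ 0.515 -0.324] [0.094 0.123] 175.42135963047417
[[0.568 0.288]
 [0.577 0.213]
 [0.464 0.194]
 [0.452 0.267]] [0.515 0.241]
[[ 0.571 -0.293]
 [ 0.568 -0.367]
 [ 0.459 -0.361]
 [ 0.463 -0.287]] [ 0.515 -0.327]
```

View pics/t2.png

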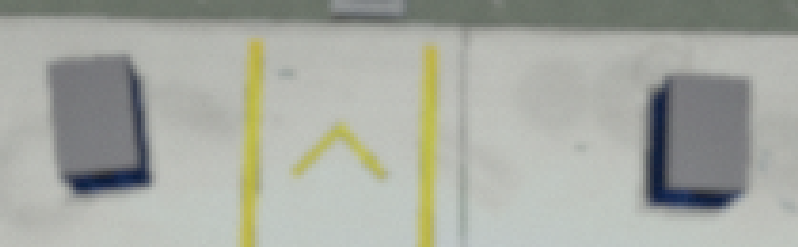

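Measured: the left crate is at (0.516, 0.243) with yaw +10°. The right crate is at (0.515, −0.326) with yaw about −4°. The lane is centred at about (0.511, 0.014). First I'll move to the right of the left crate.

jog_arm:
  increments:
    - [[0,0,0,0,0,0.0466,100],[0,0,0,0,0,0.0466,100],[0,0,0,0,0,0.0466,100],[0,0,0,0,0,0.0466,100],[0,0,0,0,0,0.0466,100],[0,0,0,0,0,0.0466,100],[0,0,0,0,0,0.0466,100],[0,0,0,0,0,0.0466,100],[-0.12,0.08,0,0,0,0,100],[-0.12,0.08,0,0,0,0,100],[-0.12,0.08,0,0,0,0,100],[-0.12,0.08,0,0,0,0,100],[-0.12,0.08,0,0,0,0,100],[-0.12,0.08,0,0,0,0,100],[-0.12,0.08,0,0,0,0,100],[-0.12,0.08,0,0,0,0,100],[-0.12,0.08,0,0,0,0,100],[-0.12,0.08,0,0,0,0,100],[-0.12,0.08,0,0,0,0,100],[-0.12,0.08,0,0,0,0,100]]

```text
clock: 3.15
tcp_pos: [0.4281, 0.2466, 0.2315]
orientation: [0.0, 0.643, 0.766, 0.0]
wrist_force: [0.3, -0.0, 0.1]
finger_gap: 0.052
grip_force: 0.0
```

jog_arm:
  increments:
    - [[-0.11,0.085,0,0,0,0,100],[-0.11,0.085,0,0,0,0,100],[-0.11,0.085,0,0,0,0,100],[-0.11,0.085,0,0,0,0,100],[0,0,0.117,0,0,0,100],[0,0,0.117,0,0,0,100],[0,0,0.117,0,0,0,100],[0,0,0.117,0,0,0,100],[0,0,0.117,0,0,0,100],[0,0,0,0,0,0,100]]

```text
clock: 4.15
tcp_pos: [0.5267, 0.1538, 0.0812]
orientation: [-0.003, 0.643, 0.766, -0.003]
wrist_force: [0.0, -0.2, -1.1]
finger_gap: 0.0523
grip_force: 0.0
```

```bash
python3 - <<'E'
from h import *
c=cams.read_camera('scene');save(c,'s2f.png');print(env.get_state()['tcp_pos'])
a=c['pixels'][90:260,200:420][:,:,::-1];cv2.imwrite('pics/s2.png',cv2.resize(a,None,fx=3,fy=3))
E
```

```text
[0.52817104 0.15399531 0.08348165]
```

View pics/s2.png

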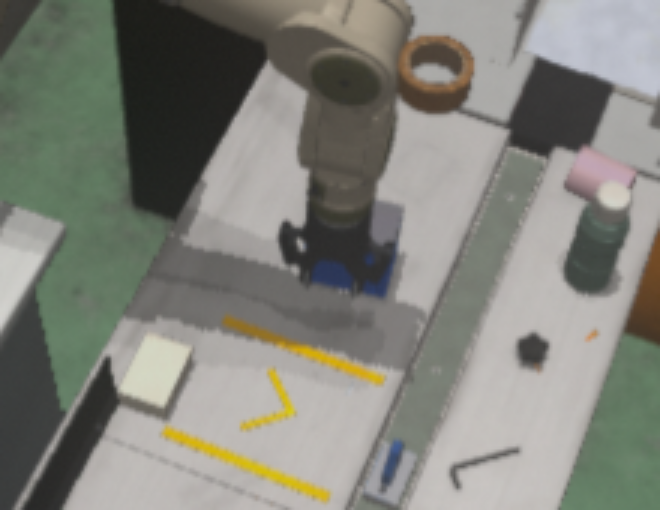

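The fingers are spread on the right side of the left crate, clear of it. Now I'll push.

jog_arm:
  increments:
    - [[0.05,0,0,0,0,0,100],[0.05,0,0,0,0,0,100],[0.04,0,0,0,0,0,100],[0.03,0,0,0,0,0,100],[0.03,0,0,0,0,0,100],[0.03,0,0,0,0,0,100],[0.03,0,0,0,0,0,100],[0.03,0,0,0,0,0,100],[0.03,0,0,0,0,0,100]]

```text
clock: 5.1
tcp_pos: [0.5162, 0.2337, 0.0853]
orientation: [0.0, 0.643, 0.766, 0.0]
wrist_force: [0.8, -1.7, 3.3]
finger_gap: 0.052
grip_force: 1.6
```

```bash
python3 - <<'E'
from h import *
c=cams.read_camera('scene');print(env.get_state()['tcp_pos'],env.get_state()['wrist_force'])
a=c['pixels'][90:260,200:420][:,:,::-1];cv2.imwrite('pics/s3.png',cv2.resize(a,None,fx=3,fy=3))
E
```

```text
[0.51569317 0.23487087 0.08507672] [-0.07336852  1.06943299  0.61281694]
```

View pics/s3.png

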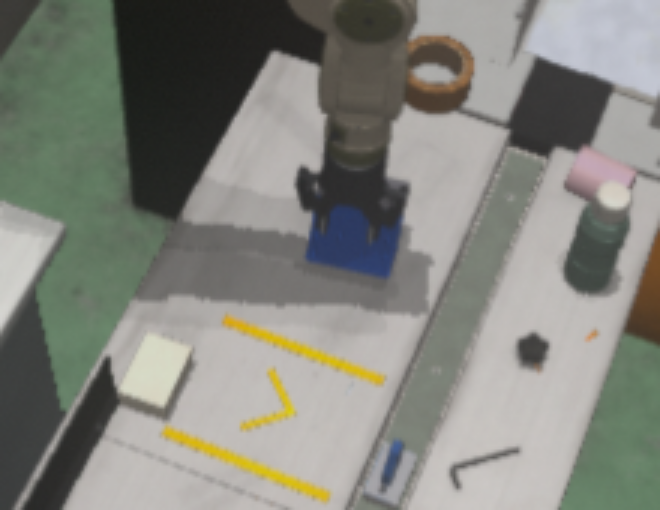

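The crate is tilting well, so I'll push on and then rise.

jog_arm:
  increments:
    - [[0.03,0,0,0,0,0,100],[0.03,0,0,0,0,0,100],[0.03,0,0,0,0,0,100],[0.03,0,0,0,0,0,100],[0,0,0,0,0,0,100],[0,0,0,0,0,0,100],[0,0,0,0,0,0,100]]

```text
clock: 5.85
tcp_pos: [0.5107, 0.2625, 0.0848]
orientation: [-0.0, 0.643, 0.766, -0.0]
wrist_force: [-0.3, -0.5, 0.2]
finger_gap: 0.0521
grip_force: 0.0
```

```bash
python3 - <<'E'
from h import *
c=cams.read_camera('scene');print(env.get_state()['tcp_pos'],env.get_state()['wrist_force'])
a=c['pixels'][90:260,200:420][:,:,::-1];cv2.imwrite('pics/s4.png',cv2.resize(a,None,fx=3,fy=3))
E
```

```text
[0.51079213 0.26237782 0.08493933] [ 0.20552361  0.52692584 -0.48714699]
```

View pics/s4.png

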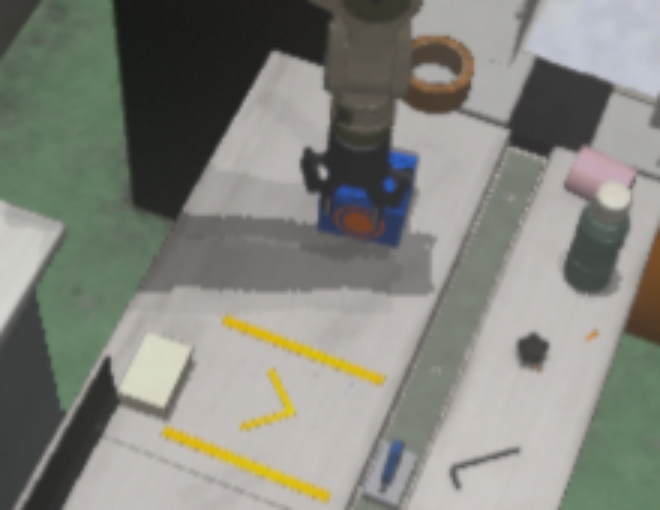

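It has fallen on its left side with the orange stamp facing right, so the left crate is the stamped one. Next is the right crate.

jog_arm:
  increments:
    - [[0,0,-0.145,0,0,0,100],[0,0,-0.145,0,0,0,100],[0,0,-0.145,0,0,0,100],[0,0,-0.145,0,0,0,100],[0,0,0,0,0,0.039,100],[0,0,0,0,0,0.039,100],[-0.1,0.013,0,0,0,0,100],[-0.18,0.013,0,0,0,0,100],[-0.18,0.013,0,0,0,0,100],[-0.18,0.013,0,0,0,0,100],[-0.18,0.013,0,0,0,0,100],[-0.18,0.013,0,0,0,0,100],[-0.18,0.013,0,0,0,0,100],[-0.18,0.013,0,0,0,0,100],[-0.18,0.013,0,0,0,0,100],[-0.18,0.013,0,0,0,0,100],[-0.18,0.013,0,0,0,0,100],[-0.18,0.013,0,0,0,0,100],[-0.18,0.013,0,0,0,0,100],[-0.18,0.013,0,0,0,0,100]]

```text
clock: 7.9
tcp_pos: [0.5128, -0.3513, 0.2301]
orientation: [0.0, 0.732, 0.682, 0.0]
wrist_force: [0.5, -0.6, 0.8]
finger_gap: 0.0518
grip_force: 0.0
```

jog_arm:
  increments:
    - [[-0.13,0,0,0,0,0,100],[-0.13,0,0,0,0,0,100],[0,0,0,0,0,0,100],[0,0,0.145,0,0,0,100],[0,0,0.145,0,0,0,100],[0,0,0.145,0,0,0,100],[0,0,0.145,0,0,0,100],[0,0,0,0,0,0,100]]

```text
clock: 8.7
tcp_pos: [0.5057, -0.4102, 0.0794]
orientation: [-0.005, 0.731, 0.682, 0.0]
wrist_force: [-0.1, 0.7, 0.9]
finger_gap: 0.0523
grip_force: 0.0
```

jog_arm:
  increments:
    - [[0.05,0,0,0,0,0,100],[0.05,0,0,0,0,0,100],[0.04,0,0,0,0,0,100],[0.03,0,0,0,0,0,100],[0.03,0,0,0,0,0,100],[0.03,0,0,0,0,0,100],[0.03,0,0,0,0,0,100],[0.03,0,0,0,0,0,100],[0.03,0,0,0,0,0,100]]

```text
clock: 9.6
tcp_pos: [0.5146, -0.3336, 0.0852]
orientation: [0.0, 0.732, 0.682, 0.0]
wrist_force: [0.8, -2.1, 4.2]
finger_gap: 0.0519
grip_force: 1.7
```

jog_arm:
  increments:
    - [[0.03,0,0,0,0,0,100],[0.03,0,0,0,0,0,100],[0.03,0,0,0,0,0,100],[0.03,0,0,0,0,0,100],[0.03,0,0,0,0,0,100],[0,0,0,0,0,0,100],[0,0,0,0,0,0,100],[0,0,0,0,0,0,100]]

```text
clock: 10.4
tcp_pos: [0.5172, -0.297, 0.0851]
orientation: [0.0, 0.732, 0.682, 0.0]
wrist_force: [-0.8, -0.2, -0.0]
finger_gap: 0.0516
grip_force: 0.0
```

```bash
python3 - <<'E'
from h import *
c=cams.read_camera('scene');print(env.get_state()['tcp_pos'],env.get_state()['wrist_force'])
a=c['pixels'][90:400,170:420][:,:,::-1];cv2.imwrite('pics/s5.png',cv2.resize(a,None,fx=1.9,fy=1.9))
E
```

```text
[ 0.51719013 -0.29708726  0.08502749] [-0.52062729 -0.65512074 -0.20890304]
```

View pics/s5.png

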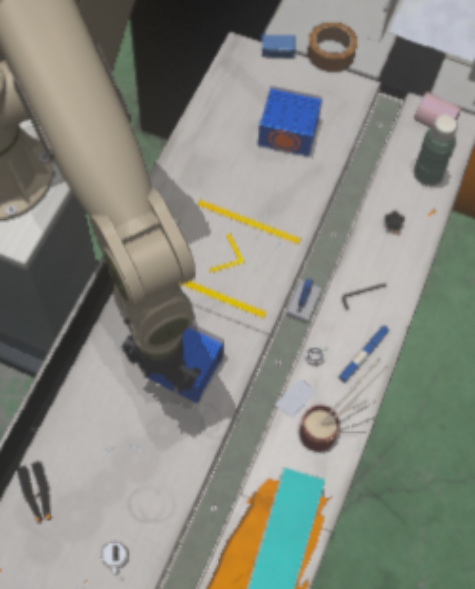

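Both crates lie, and the right one shows a plain underside. I'll rise and move to the left side.

jog_arm:
  increments:
    - [[0,0,-0.145,0,0,0,100],[0,0,-0.145,0,0,0,100],[0,0,-0.145,0,0,0,100],[0,0,-0.145,0,0,0,100],[0.1,-0.021,0,0,0,0,100],[0.18,-0.021,0,0,0,0,100],[0.18,-0.021,0,0,0,0,100],[0.18,-0.021,0,0,0,0,100],[0.18,-0.021,0,0,0,0,100],[0.18,-0.021,0,0,0,0,100],[0.18,-0.021,0,0,0,0,100],[0.18,-0.021,0,0,0,0,100]]

```text
clock: 11.65
tcp_pos: [0.4989, 0.0468, 0.2303]
orientation: [0.0, 0.732, 0.682, 0.0]
wrist_force: [1.0, -0.2, -0.2]
finger_gap: 0.0519
grip_force: 0.0
```

```bash
cat > lie.py <<'E'
from h import *
np.set_printoptions(precision=3,suppress=True)
from scipy.optimize import minimize
def sil(c,x,y,a,shape):
    ca,sa=np.cos(a),np.sin(a);pts=[]
    for i in(-.055,.055):
        for j in(-.0525,.0525):
            for z in(0,.076): pts.append(px(c,[x+ca*i-sa*j,y+sa*i+ca*j,z]))
    h=cv2.convexHull(np.float32(pts)); m=np.zeros(shape,np.uint8);cv2.fillConvexPoly(m,np.int32(np.round(h*16)),1,cv2.LINE_8,4);return m>0
for cam in ['top','scene']:
    c=cams.read_camera(cam);im=c['pixels'].astype(int)
    for d in spotter.landmark_of('mid_a',cam)[:2]:print('mid',round(d['conf'],2),at(c,d['uv'],.038))
    for d in spotter.cut_out('crate_a',cam)[:3]:
        if d['conf']<.3: continue
        p0=at(c,d['uv'],.038)
        reg=d['region']
        best=None
        for a in np.radians([-15,-8,0,8,15]):
            f=lambda p:1-(sil(c,p[0],p[1],p[2],reg.shape)&reg).sum()/max(1,(sil(c,p[0],p[1],p[2],reg.shape)|reg).sum())
            r=minimize(f,[p0[0],p0[1],a],method='Nelder-Mead',options=dict(initial_simplex=[[p0[0],p0[1],a],[p0[0]+.02,p0[1],a],[p0[0],p0[1]+.02,a],[p0[0],p0[1],a+.15]]))
            if best is None or r.fun<best.fun:best=r
        print(cam,round(d['conf'],2),p0[:2],best.x[:2],'yaw',round(np.degrees(best.x[2]),1),'iou',round(1-best.fun,2))
    for d in spotter.landmark_of('lane',cam)[:1]:print('lane',round(d['conf'],2),at(c,d['uv'],0))
    for d in spotter.landmark_of('stamp',cam)[:1]:print('stamp',round(d['conf'],2),at(c,d['uv'],.038))
print(env.get_state()['tcp_pos'])
E
python3 lie.py
```

```text
mid 0.74 [0.508 0.339 0.038]
mid 0.62 [ 0.524 -0.229  0.038]
top 0.68 [0.503 0.341] [0.507 0.342] yaw 11.4 iou 0.9
top 0.65 [ 0.535 -0.222] [ 0.526 -0.227] yaw -4.6 iou 0.92
lane 0.81 [0.514 0.015 0.   ]
stamp 0.73 [0.517 0.285 0.038]
mid 0.72 [0.494 0.331 0.038]
mid 0.57 [ 0.525 -0.236  0.038]
scene 0.85 [ 0.514 -0.218] [ 0.523 -0.229] yaw -1.9 iou 0.96
scene 0.73 [ 0.527 -0.004] [0.509 0.072] yaw -34.8 iou 0.17
scene 0.63 [0.502 0.345] [0.507 0.341] yaw 9.0 iou 0.97
lane 0.92 [0.526 0.018 0.   ]
stamp 0.61 [0.516 0.285 0.038]
[0.499 0.044 0.23 ]
```

Stamped crate: (0.507, 0.340), yaw 10°. I'll go to its left, square to the lane, with the fingers spread wide and low.

jog_arm:
  increments:
    - [[0,0,0,0,0,-0.0226,45],[0.1,0.04,0,0,0,0,45],[0.18,0,0,0,0,0,45],[0.18,0,0,0,0,0,45],[0.18,0,0,0,0,0,45],[0.18,0,0,0,0,0,45],[0.18,0,0,0,0,0,45],[0.18,0,0,0,0,0,45],[0.18,0,0,0,0,0,45],[0.18,0,0,0,0,0,45],[0.1,0,0,0,0,0,45],[0,0,0,0,0,0,45],[0,0,0,0,0,0,45]]

```text
clock: 13.45
tcp_pos: [0.5091, 0.4549, 0.2293]
orientation: [0.0, 0.707, 0.707, -0.001]
wrist_force: [-0.6, -1.1, 0.1]
finger_gap: 0.0705
grip_force: 0.0
```

jog_arm:
  increments:
    - [[0,0,0.166,0,0,0,45],[0,0,0.166,0,0,0,45],[0,0,0.166,0,0,0,45],[0,0,0.166,0,0,0,45],[0,0,0.166,0,0,0,45],[0,0,0,0,0,0,45],[0,0,0,0,0,0,45]]

```text
clock: 14.15
tcp_pos: [0.509, 0.4537, 0.0229]
orientation: [-0.0, 0.708, 0.707, -0.001]
wrist_force: [0.5, 1.1, 0.7]
finger_gap: 0.0704
grip_force: 0.0
```

jog_arm:
  increments:
    - [[-0.05,0,0,0,0,0,45],[-0.05,0,0,0,0,0,45],[-0.04,0,0,0,0,0,45],[-0.04,0,0,0,0,0,45],[-0.04,0,0,0,0,0,45],[-0.04,0,0,0,0,0,45],[-0.05,0,0,0,0,0,45],[-0.05,0,0,0,0,0,45],[-0.05,0,0,0,0,0,45],[-0.05,0,0,0,0,0,45],[-0.05,0,0,0,0,0,45],[-0.05,0,0,0,0,0,45],[-0.05,0,0,0,0,0,45],[-0.05,0,0,0,0,0,45],[-0.05,0,0,0,0,0,45],[-0.05,0,0,0,0,0,45],[-0.05,0,0,0,0,0,45],[-0.04,0,0,0,0,0,45],[-0.03,0,0,0,0,0,45],[-0.02,0,0,0,0,0,45]]

```text
clock: 16.15
tcp_pos: [0.5088, 0.2296, 0.0225]
orientation: [-0.0, 0.707, 0.707, -0.0]
wrist_force: [0.4, 1.7, 0.7]
finger_gap: 0.0704
grip_force: 0.0
```

```bash
python3 lie.py
```

```text
mid 0.93 [ 0.537 -0.228  0.038]
mid 0.63 [0.516 0.172 0.038]
top 0.72 [ 0.535 -0.214] [ 0.524 -0.225] yaw -6.9 iou 0.9
top 0.68 [0.512 0.161] [0.503 0.155] yaw 2.4 iou 0.74
lane 0.86 [0.513 0.014 0.   ]
stamp 0.84 [0.509 0.104 0.038]
mid 0.69 [0.498 0.162 0.038]
scene 0.74 [ 0.523 -0.228] [ 0.521 -0.227] yaw -4.8 iou 0.93
scene 0.61 [0.507 0.16 ] [0.506 0.159] yaw -1.1 iou 0.95
lane 0.73 [0.512 0.014 0.   ]
stamp 0.7 [0.503 0.107 0.038]
[0.509 0.231 0.022]
```

jog_arm:
  increments:
    - [[-0.03,0,0,0,0,0,45],[-0.05,0,0,0,0,0,45],[-0.05,0,0,0,0,0,45],[-0.05,0,0,0,0,0,45],[-0.05,0,0,0,0,0,45],[-0.05,0,0,0,0,0,45],[-0.05,0,0,0,0,0,45],[-0.05,0,0,0,0,0,45],[-0.05,0,0,0,0,0,45],[-0.05,0,0,0,0,0,45],[-0.04,0,0,0,0,0,45],[-0.03,0,0,0,0,0,45],[-0.02,0,0,0,0,0,45],[0,0,0,0,0,0,45],[0,0,0,0,0,0,45]]

```text
clock: 18.15
tcp_pos: [0.5091, 0.0877, 0.0225]
orientation: [0.0, 0.707, 0.707, -0.0]
wrist_force: [0.4, -0.4, -0.8]
finger_gap: 0.0702
grip_force: 0.0
```

jog_arm:
  increments:
    - [[0.1,0,0,0,0,0,45],[0.18,0,0,0,0,0,45],[0.1,0,-0.1,0,0,0,45],[0,0,-0.15,0,0,0,45],[0,0,-0.15,0,0,0,45],[0,0,-0.15,0,0,0,45],[0,0,-0.15,0,0,0,45],[0.18,0,-0.15,0,0,0,45],[0.18,0,0,0,0,0,45],[0.18,0,0,0,0,0,45],[0.18,0,0,0,0,0,45],[0,0,0,0,0,0,45],[0,0,0,0,0,0,45]]

```text
clock: 19.45
tcp_pos: [0.5081, 0.3574, 0.2289]
orientation: [0.0, 0.706, 0.708, -0.001]
wrist_force: [-0.6, -0.3, -0.2]
finger_gap: 0.0703
grip_force: 0.0
```

```bash
python3 lie.py; python3 - <<'E'
from h import *
c=cams.read_camera('top')
a=c['pixels'][150:290,110:470][:,:,::-1];cv2.imwrite('pics/t6.png',cv2.resize(a,None,fx=2.2,fy=2.2))
E
```

```text
mid 0.73 [0.51  0.013 0.038]
mid 0.63 [ 0.523 -0.232  0.038]
top 0.87 [0.51  0.026] [0.511 0.021] yaw 1.1 iou 0.91
top 0.83 [ 0.532 -0.224] [ 0.525 -0.226] yaw -5.7 iou 0.9
stamp 0.98 [ 0.517 -0.036  0.038]
mid 0.84 [0.502 0.014 0.038]
mid 0.78 [ 0.527 -0.236  0.038]
scene 0.96 [0.511 0.017] [0.505 0.016] yaw 4.8 iou 0.89
scene 0.91 [ 0.515 -0.219] [ 0.521 -0.228] yaw -4.0 iou 0.97
[0.509 0.356 0.23 ]
```

View pics/t6.png

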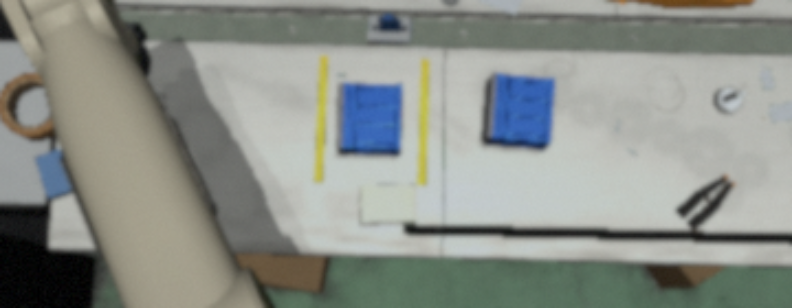

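The stamped crate (columns 340–402) lies between the two yellow lines (columns 322 and 424). The plain crate is well outside the lane, the other things haven't moved, and the arm is clear.

```bash
python3 -c "
from workcell import ticket
print(ticket.hand_in())"
```

```text
the job is handed in; nothing more can be done
None
```

I tipped both crates to the left, pushed the stamped one (the left crate) into the dispatch lane between the yellow lines, left the plain one outside it, and handed the job in at about 20 s; no verdict came back.

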